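# Load the sensor carrier from the parking rack in tag order

### The job

Move the four sensor modules from the grey parking rack to the aluminium carrier, each upright in the middle of the nest whose tags match the colour of its top, and square with the nest. Load the row one after another in order, starting with the nest next to the orange plug and working away from it. Set each module down gently rather than dropping it, and leave all four standing still.

Things in the scene. Friction and masses are not known exactly. Their poses are not given: they have to be found in the camera images.
- mod_red_center (a point): Centre (half-way up) of the loose sensor module with the red top: upright black block 36 mm (x) by 40 mm (y), 60 mm high, z up, 110 to 220 g. Grip it from above on its flat +-x sides, 36 mm across; its row runs along y, the next 66 mm away. All four start upright in a row on the grey parking rack, centres 46 mm above the table.
- mod_yellow_center (a point): Centre (half-way up) of the loose sensor module with the yellow top: upright black block 36 mm (x) by 40 mm (y), 60 mm high, z up, 110 to 220 g. Grip it from above on its flat +-x sides, 36 mm across; its row runs along y, the next 66 mm away. All four start upright in a row on the grey parking rack, centres 46 mm above the table.
- mod_blue_center (a point): Centre (half-way up) of the loose sensor module with the blue top: upright black block 36 mm (x) by 40 mm (y), 60 mm high, z up, 110 to 220 g. Grip it from above on its flat +-x sides, 36 mm across; its row runs along y, the next 66 mm away. All four start upright in a row on the grey parking rack, centres 46 mm above the table.
- mod_white_center (a point): Centre (half-way up) of the loose sensor module with the white top: upright black block 36 mm (x) by 40 mm (y), 60 mm high, z up, 110 to 220 g. Grip it from above on its flat +-x sides, 36 mm across; its row runs along y, the next 66 mm away. All four start upright in a row on the grey parking rack, centres 46 mm above the table.
- nest_red: Fixed nest on the aluminium carrier: dark steel plate 84 mm (x) by 60 mm (y), 4 mm thick, a red tag at each x end. Origin: centre of its underside, 12 mm above the table; a seated module's centre is 34 mm above it, module x along nest x (either way). Lips 6 mm high at its y sides, 54 mm apart inside. The nests stand 66 mm apart in a row along y, in any colour order.
- nest_yellow: Fixed nest on the aluminium carrier: dark steel plate 84 mm (x) by 60 mm (y), 4 mm thick, a yellow tag at each x end. Origin: centre of its underside, 12 mm above the table; a seated module's centre is 34 mm above it, module x along nest x (either way). Lips 6 mm high at its y sides, 54 mm apart inside. The nests stand 66 mm apart in a row along y, in any colour order.
- nest_blue: Fixed nest on the aluminium carrier: dark steel plate 84 mm (x) by 60 mm (y), 4 mm thick, a blue tag at each x end. Origin: centre of its underside, 12 mm above the table; a seated module's centre is 34 mm above it, module x along nest x (either way). Lips 6 mm high at its y sides, 54 mm apart inside. The nests stand 66 mm apart in a row along y, in any colour order.
- nest_white: Fixed nest on the aluminium carrier: dark steel plate 84 mm (x) by 60 mm (y), 4 mm thick, a white tag at each x end. Origin: centre of its underside, 12 mm above the table; a seated module's centre is 34 mm above it, module x along nest x (either way). Lips 6 mm high at its y sides, 54 mm apart inside. The nests stand 66 mm apart in a row along y, in any colour order.
- plug: Fixed orange plug block, 44 x 24 x 28 mm, at one end of the carrier's row of nests (a lower black block marks the other end). Origin at the centre of its underside, 12 mm above the table; the nests' centres lie 47, 113, 179 and 245 mm from it.
There are look-alikes about, which are no part of the job. What is shaped like the part that bears mod_blue_center but turquoise is not meant.

How it is judged:
By the outcome, as a careful person would: the job done as asked, in the order asked, and still so for the second after the job is handed in, with the robot touching nothing.
It also fails if it takes over 96 s, if anything falls off the work surface, if the arm or the gripper's body presses on something with over 40 N, if the wrist force passes 120 N, or if a joint passes its speed limit or range.

### The arm

A 6-joint arm with a two-finger parallel gripper is mounted at the origin on the work surface. World frame = base frame: x ahead of the robot, y to its left, z up, the work surface at z = 0. Lengths are in m, angles in degrees, forces in N, time in s.
With the tool pointing down it reaches from about 0.325 to 0.9 m from the base axis. Payload 6.1 kg.
Tool frame: the origin (TCP) lies midway between the tips of the shut fingers; the grasp point (between the pads) lies arm.hold_point_z behind it (arm.hold_point_z is the distance from the TCP to the grasp point, in m); x points along the fingers, y is the direction in which the jaws open and shut, and the axes are right-handed (so a half turn about x gives the same grasp; the last joint's range is limited). The gripper opens to 87 mm and grips with 3 to 60 N. Pads are 19 mm wide; open, the fingers measure 117 mm over their backs; the gripper's body (75 mm by 190 mm) begins 51 mm behind the grasp point.
Start: joints at [-82.454, 12.628, 87.462, -0, 79.91, -7.225], TCP at [0.159, -0.604, 0.223] pointing down, gripper open.
Joint ranges: [-170.65, 170.65], [-52.31, 119.04], [5.05, 147.46], [-71.25, 251.25], [11.57, 151.72], [-153.62, 153.62]. Speed limits (degrees/s): [147.25, 147.25, 172.46, 180, 180, 180].

### API

Orientations are given as a 3x3 rotation matrix whose columns are the frame's x, y, z axes.
In Python, from bench import arm, vision, models gives the robot as it stands.
- The arm moves only by the tool step_arm, never from a script. Its argument "rows" is a list of rows, each a list of 7 numbers: the shift along the tool's x, y, z normalised to -1 to 1, where 1 is 25 cm, then the turn, a rotation vector about the tool's x, y, z normalised to -1 to 1, where 1 is 90 degrees, then the closure, from -1 (fully open) to 1 (shut). In form: [[tx, ty, tz, rx, ry, rz, claw], ...]. A call has 1 to 12 rows; each row is the pose to reach, as a shift and turn from the pose measured when the call began, along the tool's axes at that moment; what a row does not reach only later rows make up. A row lasts 1/8 s, in which the tool goes at most 62.5 mm and 10.7 degrees, less where a joint would pass 70% of its speed; a pose out of reach is approached as far as the arm can. A call with a number of a shift or a turn outside -1 to 1 is refused whole. A call with a gripper value outside its range is refused whole. The fingers move at their own pace and stop on an object; the grip force is fixed at half the most. Time passes only in rows, so rows that repeat a pose let the fingers close. It gives the time, the measured TCP pose, the force and the opening at its end, in the units of the state.
- arm.state(): the state, without advancing time (a new reading comes with each control period).
- vision.read_camera(name): name is "side" or "top" or "wrist"; returns the picture (400x640x3 uint8, red, green, blue); there is no depth.
- vision.get_calibration(name): a dict with "vertical_fov" (degrees; the focal length in pixels is half the picture's height over the tangent of half this angle, whatever the lens; pixels are square), "cx", "cy" (the principal point, pixels), "world_from_camera" (4x4, takes a point from camera to world coordinates). Camera axes: x right, y down, z forward; pixel columns grow to the right and rows downward; lengths in m; the calibration is good to about 2 mm. A picture is of the moment at which its call begins: read the wrist's pose just before it. get_calibration takes no time and is no camera call; for the wrist camera it gives the pose at the moment of the call.
- arm.close_job(): hands the job in, once; it reports no verdict.
Trained networks look in the newest picture that a camera, given by its name, has taken for a name from the list of things; names that differ only in an ending like _2 or _b are one class to them, and where a whole thing is asked for, a point or a joint stands for the part that bears it (a point fixed in the world has none). Each returns a list of dicts, best first, with "score" (0 to 1); they miss things now and then, are a little off and sometimes report something else, mostly with a low value. They report only what shows in the picture. A call takes as long as a camera call. They do not tell look-alikes from the thing itself.
- models.trace(camera, target): "mask" (400x640 bool, what is visible of it).
- models.mark_of(camera, target): "at" ([x, y, z] in m, in the coordinates of the camera as it stood for that picture, good to about 4 mm: a listed point, or the origin of a listed thing).
The state is a dict: "time": time; "qpos": joint angles; "joint_velocities": joint speeds; "tau": joint torques, N m; "ee_pos": TCP position; "tcp_rot": TCP orientation; "force": force on the tool from outside, world axes, zero at the start; "moment": the same for the moment, N m; "width": finger opening in m.
Only numpy, scipy, OpenCV 4.12 (cv2) and the standard library are available. Lean on these libraries where they do the work, as an engineer would, in place of code of your own. Each camera call takes 0.05 s, during which the arm holds its last target.

## Working session

There is one attempt and no reset: what is moved stays moved. The work goes in short steps, Python scripts to look and compute and a tool call to move; the robot and the scene stay as the last step left them, time stands still between calls to the robot, and variables do not carry over. Pictures are saved under pics/ and viewed, and the job is handed in when it is done.

Besides the shell and the picture viewer there is one more tool, called by a JSON object that holds its "method" and its "body", one argument or row to a line. step_arm: Moves the arm, as the interface text tells. Its arguments: {"type":"object","properties":{"rows":{"type":"array"}},"required":["rows"]}

```bash
mkdir -p pics; cat > h.py <<'E'
import numpy as np, cv2
from bench import arm, vision, models
def K(n):
    c=vision.get_calibration(n); f=200/np.tan(np.radians(c['vertical_fov'])/2)
    return f,c['cx'],c['cy'],np.array(c['world_from_camera'])
def shot(n,fn):
    im=vision.read_camera(n); cv2.imwrite('pics/'+fn,im[:,:,::-1]); return im
def ray(n,u,v,z):
    f,cx,cy,T=K(n); d=T[:3,:3]@np.array([(u-cx)/f,(v-cy)/f,1]); o=T[:3,3]
    return o+d*(z-o[2])/d[2]
def proj(n,p):
    f,cx,cy,T=K(n); q=T[:3,:3].T@(np.array(p)-T[:3,3]); return q[0]/q[2]*f+cx,q[1]/q[2]*f+cy
E
python3 - <<'E'
from h import *
np.set_printoptions(precision=4,suppress=True)
for n in ['top','side','wrist']:
    shot(n,n+'0.png'); print(n,vision.get_calibration(n))
print(arm.state(), arm.hold_point_z)
E
```

```text
top {'vertical_fov': 55.241919423433885, 'cx': 317.6397464946565, 'cy': 194.8154954759735, 'world_from_camera': array([[-0.0193, -0.9878,  0.1547,  0.3907],
       [-0.9997,  0.0173, -0.0147,  0.0389],
       [ 0.0119, -0.1549, -0.9879,  0.8309],
       [ 0.    ,  0.    ,  0.    ,  1.    ]])}
side {'vertical_fov': 54.883290002216306, 'cx': 317.55161292778786, 'cy': 201.5673152499727, 'world_from_camera': array([[-0.8868, -0.3125,  0.3406,  0.1998],
       [-0.4618,  0.5691, -0.6803,  0.5623],
       [ 0.0188, -0.7606, -0.649 ,  0.6121],
       [ 0.    ,  0.    ,  0.    ,  1.    ]])}
wrist {'vertical_fov': 62.34986480326028, 'cx': 325.4777581716087, 'cy': 199.74009160726243, 'world_from_camera': array([[ 0.2555, -0.9266, -0.2761,  0.2374],
       [-0.9668, -0.2452, -0.0716, -0.5849],
       [-0.0014,  0.2852, -0.9585,  0.3841],
       [ 0.    ,  0.    ,  0.    ,  1.    ]])}
{'time': 0.15, 'qpos': array([-82.4536,  12.6656,  87.51  ,  -0.0018,  79.9108,  -7.2252]), 'joint_velocities': array([-0.0408,  0.0163, -0.232 , -0.0494,  0.1024,  0.0201]), 'tau': array([ -0.0001, -49.519 , -38.7882,   0.07  ,   0.0531,  -0.0001]), 'ee_pos': array([ 0.1593, -0.6039,  0.2217]), 'tcp_rot': array([[-0.0002,  0.255 , -0.9669],
       [ 0.0015, -0.9669, -0.255 ],
       [-1.    , -0.0015, -0.0002]]), 'force': array([ 0.4403, -0.2865, -0.2792]), 'moment': array([ 0.0228, -0.069 , -0.001 ]), 'width': 0.08748059541363176} 0.0187
```

View pics/top0.png

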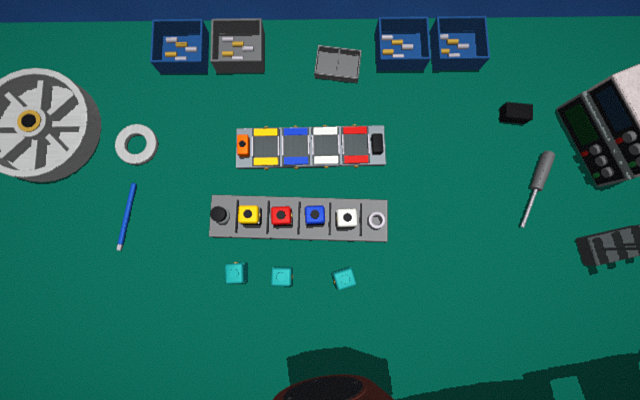

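View pics/side0.png

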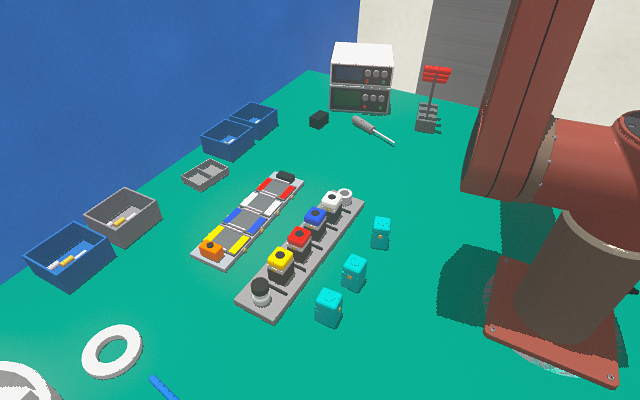

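View pics/wrist0.png

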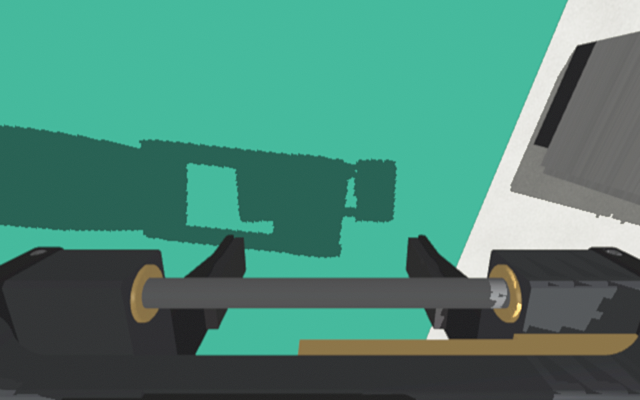

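```bash
python3 - <<'E'
from h import *
np.set_printoptions(precision=4,suppress=True)
names=['mod_%s_center'%c for c in ['yellow','blue','white','red']]+['nest_%s'%c for c in ['yellow','blue','white','red']]+['plug']
for n in ['top','side']:
    T=K(n)[3]
    for t in names:
        r=models.mark_of(n,t)
        print(n,t,[(round(x['score'],2),(T@np.r_[x['at'],1])[:3]) for x in r[:2]])
im=cv2.imread('pics/top0.png'); 
c=im[100:300,190:410]; cv2.imwrite('pics/topz.png',cv2.resize(c,None,fx=3.6,fy=3,interpolation=cv2.INTER_CUBIC))
E
```

```text
top mod_yellow_center [(0.74, array([0.4751, 0.1646, 0.0455])), (0.67, array([0.628 , 0.0697, 0.0075]))]
top mod_blue_center [(0.92, array([0.3429, 0.1012, 0.0262])), (0.71, array([ 0.3443, -0.0242,  0.0274]))]
top mod_white_center [(0.69, array([ 0.4633, -0.0286,  0.0486])), (0.37, array([0.4727, 0.1029, 0.0469]))]
top mod_red_center [(0.68, array([0.4725, 0.1018, 0.0455]))]
top nest_yellow [(0.89, array([0.6337, 0.1386, 0.0155]))]
top nest_blue [(0.96, array([0.6279, 0.0678, 0.0104]))]
top nest_white [(0.64, array([0.6236, 0.0108, 0.0118]))]
top nest_red [(0.63, array([ 0.6333, -0.0573,  0.0097]))]
top plug [(0.79, array([0.626 , 0.1861, 0.0099]))]
side mod_yellow_center [(0.94, array([0.471 , 0.1677, 0.0456]))]
side mod_blue_center [(0.93, array([0.4715, 0.0355, 0.0503])), (0.86, array([0.3546, 0.1976, 0.0267]))]
side mod_white_center [(0.72, array([ 0.4595, -0.0307,  0.0455])), (0.6, array([0.6273, 0.1886, 0.0138]))]
side mod_red_center [(0.97, array([0.4698, 0.0997, 0.0491]))]
side nest_yellow [(0.74, array([0.4682, 0.0373, 0.0496])), (0.58, array([0.6228, 0.1404, 0.0103]))]
side nest_blue [(0.97, array([0.6318, 0.0728, 0.0165]))]
side nest_white [(0.82, array([0.63  , 0.0083, 0.0142]))]
side nest_red [(0.84, array([ 0.6272, -0.0548,  0.0175]))]
side plug [(0.69, array([0.6274, 0.189 , 0.0131]))]
```

View pics/topz.png

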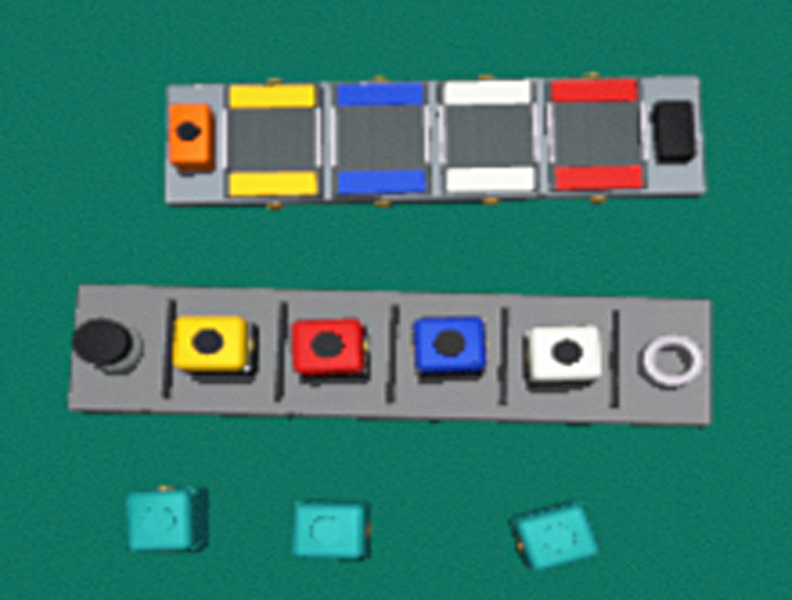

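```bash
cat > seg.py <<'E'
from h import *
def masks(im):
    hsv=cv2.cvtColor(im,cv2.COLOR_RGB2HSV); H,S,V=[hsv[:,:,i].astype(int) for i in range(3)]
    return {'yellow':(abs(H-25)<7)&(S>170)&(V>110),'blue':(abs(H-114)<9)&(S>130)&(V>90),'red':((H<5)|(H>174))&(S>170)&(V>110),
     'white':(S<25)&(V>200),'orange':(abs(H-12)<5)&(S>170)&(V>110)}
def blobs(im,c,amin=40,amax=6000):
    m=masks(im)[c].astype(np.uint8); m=cv2.morphologyEx(m,cv2.MORPH_CLOSE,np.ones((3,3),np.uint8))
    cs,_=cv2.findContours(m,cv2.RETR_EXTERNAL,cv2.CHAIN_APPROX_NONE); out=[]
    for k in cs:
        mm=np.zeros(m.shape,np.uint8); cv2.drawContours(mm,[k],-1,1,-1); M=cv2.moments(mm,True)
        if amin<M['m00']<amax: out.append((M['m10']/M['m00'],M['m01']/M['m00'],M['m00'],cv2.minAreaRect(k),k))
    return out
E
python3 - <<'E'
from seg import *
np.set_printoptions(precision=4,suppress=True)
for n in ['top','side']:
    im=cv2.imread(f'pics/{n}0.png')[:,:,::-1].copy()
    for c in ['yellow','blue','white','red','orange']:
        for b in blobs(im,c):
            p=ray(n,b[0],b[1],.0165); q=ray(n,b[0],b[1],.076)
            if -.2<p[1]<.25 and .35<p[0]<.72:
                print(n,c,np.round(b[:3],1),'tag',p[:2],'top',q[:2],np.round(b[3][1],1),round(b[3][2],1))
E
```

```text
top yellow [247.9 214.  347. ] tag [0.4795 0.1763] top [0.473  0.1663] [16. 20.] 90.0
top yellow [265.5 161.  168. ] tag [0.5951 0.1391] top [0.5802 0.1318] [23.  7.] 0.0
top yellow [265.4 131.9 172. ] tag [0.6611 0.1393] top [0.6414 0.132 ] [ 7. 23.] 90.0
top blue [314.4 214.4 346. ] tag [0.4759 0.0344] top [0.4697 0.0347] [17. 19.] 90.0
top blue [295.1 160.3 182. ] tag [0.5955 0.0745] top [0.5805 0.0719] [ 7. 23.] 90.0
top blue [295.4 130.9 168. ] tag [0.6624 0.0732] top [0.6425 0.0707] [ 7. 23.] 90.0
top white [376.6 219.6 195. ] tag [ 0.4625 -0.0984] top [ 0.4573 -0.0884] [15. 15.] 90.0
top white [346.8 217.  315. ] tag [ 0.4691 -0.0348] top [ 0.4634 -0.0294] [16. 19.] 90.0
top white [325.2 159.3 178. ] tag [0.5968 0.0086] top [0.5817 0.0108] [ 7. 23.] 90.0
top white [324.7 130.2 167. ] tag [0.663  0.0082] top [0.6431 0.0104] [ 7. 22.] 90.0
top red [280.5 215.1 328. ] tag [0.4758 0.1068] top [0.4696 0.1019] [17. 19.] 90.0
top red [356.1 159.  163. ] tag [ 0.5964 -0.0592] top [ 0.5813 -0.052 ] [ 7. 22.] 90.0
top red [354.5 130.  164. ] tag [ 0.6624 -0.0579] top [ 0.6426 -0.0508] [
[... 903 characters left out ...]
 [253.7 200.7 245. ] tag [0.647  0.0082] top [0.6023 0.0636] [20.1 34.1] 43.2
side white [335.8 196.1 303. ] tag [ 0.4829 -0.1013] top [ 0.4547 -0.035 ] [14.1 30.2] 80.5
side white [297.  182.6  62. ] tag [ 0.5921 -0.1026] top [ 0.5529 -0.0361] [7.8 9.2] 45.0
side white [276.1 176.5  44. ] tag [ 0.6518 -0.0987] top [ 0.6066 -0.0327] [19.   6.9] 15.9
side red [298.5 235.9 298. ] tag [0.4959 0.0587] top [0.4663 0.1091] [17.5 19.9] 30.3
side red [286.6 191.9  87. ] tag [ 0.5959 -0.0579] top [0.5563 0.0041] [ 4.9 17. ] 45.0
side red [264.1 183.8  78. ] tag [ 0.6617 -0.0585] top [0.6155 0.0036] [ 4.2 17. ] 45.0
side orange [211.2 253.  214. ] tag [0.6282 0.1865] top [0.5854 0.2241] [16. 23.] 90.0
```

{"method": "step_arm", "body": {
  "rows": [
    [0,-0.95,-0.79,-0.4,0,0,-1],
    [0,-0.95,-0.79,-0.84,0,0,-1],
    [0,-0.95,-0.79,-0.84,0,0,-1],
    [0,-0.95,-0.79,-0.84,0,0,-1],
    [0,-0.95,-0.79,-0.84,0,0,-1],
    [0,-0.95,-0.79,-0.84,0,0,-1],
    [0,-0.95,-0.79,-0.84,0,0,-1],
    [0,-0.95,-0.79,-0.84,0,0,-1]
  ]
}}

```text
time: 2.05
ee_pos: [0.2899, -0.3242, 0.2228]
tcp_rot: [[0.0, 1.0, 0.006], [-0.001, 0.006, -1.0], [-1.0, 0.0, 0.001]]
force: [0.7, 0.2, 0.9]
width: 0.0872
```

{"method": "step_arm", "body": {
  "rows": [
    [-0.4,1,-1,0,0,0,-1],
    [-0.4,1,-1,0,0,0,-1],
    [-0.4,1,-1,0,0,0,-1],
    [-0.4,1,-1,0,0,0,-1],
    [-0.4,1,-1,0,0,0,-1],
    [-0.4,1,-1,0,0,0,-1],
    [-0.4,1,-1,0,0,0,-1],
    [-0.4,1,-1,0,0,0,-1]
  ]
}}

```text
time: 3.05
ee_pos: [0.5382, -0.073, 0.3222]
tcp_rot: [[-0.001, 1.0, 0.004], [-0.001, 0.004, -1.0], [-1.0, -0.001, 0.001]]
force: [0.8, -0.3, -0.3]
width: 0.0871
```

```bash
python3 - <<'E'
from seg import *
print(arm.state()['joint_velocities'],arm.state()['ee_pos'])
im=shot('wrist','w1.png')
E
```

```text
[-1.39597720e+00 -8.20144008e-01  1.01427637e+00  5.93817911e-04
 -7.32749778e-02 -6.14885508e-01] [ 0.53818912 -0.07297397  0.32215036]
```

View pics/w1.png

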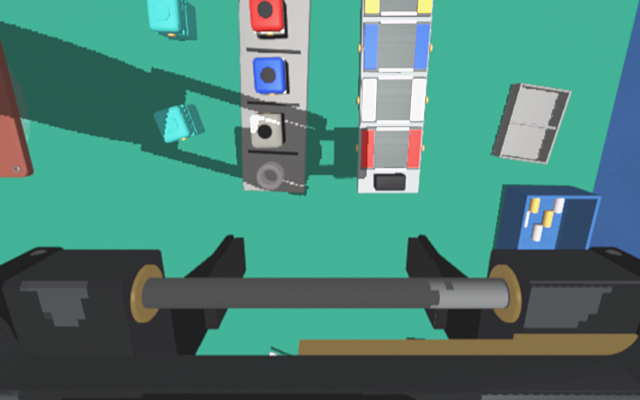

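{"method": "step_arm", "body": {
  "rows": [
    [0,0,-0.4,0,0,0,-1],
    [0,0,-0.4,0,0,0,-1],
    [0,0,-0.4,0,0,0,-1],
    [0,0,-0.4,0,0,0,-1]
  ]
}}

```text
time: 3.6
ee_pos: [0.5372, 0.0252, 0.3218]
tcp_rot: [[-0.001, 1.0, 0.001], [-0.001, 0.001, -1.0], [-1.0, -0.001, 0.001]]
force: [0.5, -0.0, 0.5]
width: 0.0867
```

```bash
python3 - <<'E'
from seg import *
np.set_printoptions(precision=4,suppress=True)
print(arm.state()['joint_velocities'],arm.state()['ee_pos'])
T=K('wrist')[3]; print(T)
n='wrist'
im=shot('wrist','w2.png')
for c in ['yellow','blue','white','red','orange']:
        for b in blobs(im,c):
            p=ray(n,b[0],b[1],.0165); q=ray(n,b[0],b[1],.076)
            if -.2<p[1]<.25 and .35<p[0]<.72:
                print(n,c,np.round(b[:3],1),'tag',p[:2],'top',q[:2],np.round(b[3][1],1),round(b[3][2],1))
for t in ['mod_%s_center'%c for c in ['yellow','blue','white','red']]+['nest_%s'%c for c in ['yellow','blue','white','red']]:
        r=models.mark_of(n,t)
        print(n,t,[(round(x['score'],2),(T@np.r_[x['at'],1])[:3]) for x in r[:2]])
E
```

```text
[-0.657   0.2573 -0.3575  0.0386 -0.0414 -0.0077] [0.5372 0.0252 0.3218]
[[ 1.      0.0018 -0.0006  0.5394]
 [ 0.0016 -0.958  -0.2869  0.1031]
 [-0.0011  0.2869 -0.958   0.4841]
 [ 0.      0.      0.      1.    ]]
wrist blue [273.4 158.2 893. ] tag [0.4651 0.0245] top [0.4746 0.0345] [31.7 28.8] 86.8
wrist blue [368.  124.2 412. ] tag [0.5979 0.072 ] top [0.5905 0.0759] [37. 10.] 90.0
wrist blue [415.9 123.4 417. ] tag [0.6641 0.0731] top [0.6482 0.0769] [11.  37.7] 3.6
wrist white [273.  242.9 444. ] tag [ 0.4587 -0.1064] top [ 0.469  -0.0798] [22. 24.] 90.0
wrist white [378.9 239.9 481. ] tag [ 0.6213 -0.1011] top [ 0.6109 -0.0752] [56. 26.] 0.0
wrist white [269.6 214.5 385. ] tag [ 0.4556 -0.0602] top [ 0.4663 -0.0395] [19. 28.] 90.0
wrist white [ 391.3  171.  2922. ] tag [0.6339 0.0063] top [0.6219 0.0186] [59.3 72.3] 4.1
wrist white [392.9  99.  522. ] tag [0.6303 0.1054] top [0.6188 0.1051] [10. 64.] 90.0
wrist white [ 393.4   36.8 1136. ] tag [0.6264 0.1819] top [0.6154 0.1719] [49. 70.] 90.0
wrist white [ 279.4   46.7 5894. ] tag [0.4793 0.17  ] top [0.487  0.1615] [108.  68.
[... 234 characters left out ...]
top [0.4741 0.1016] [33.4 29.6] 86.8
wrist orange [392.3  37.7 149. ] tag [0.625  0.1808] top [0.6141 0.1709] [34. 20.] 0.0
wrist mod_yellow_center [(0.94, array([0.4789, 0.1691, 0.0466]))]
wrist mod_blue_center [(0.9, array([0.3523, 0.1064, 0.0256])), (0.81, array([0.4709, 0.0328, 0.0459]))]
wrist mod_white_center [(0.72, array([ 0.4669, -0.0294,  0.0459]))]
wrist mod_red_center [(0.6, array([0.4702, 0.103 , 0.0432]))]
wrist nest_yellow [(0.76, array([0.632 , 0.1349, 0.0121])), (0.18, array([0.6316, 0.0752, 0.0147]))]
wrist nest_blue [(0.86, array([0.6329, 0.0749, 0.0153]))]
wrist nest_white [(0.78, array([0.6336, 0.0023, 0.0163]))]
wrist nest_red [(0.7, array([ 0.6329, -0.0612,  0.0124]))]
```

View pics/w2.png

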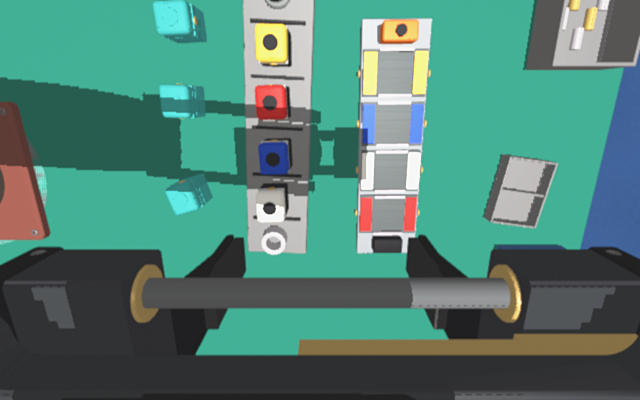

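```bash
cat >> h.py <<'E'
def go(p,yaw=0.4):
    from scipy.spatial.transform import Rotation as R
    s=arm.state(); Rt=s['tcp_rot']; a=np.radians(yaw)
    D=np.array([[0,np.cos(a),np.sin(a)],[0,np.sin(a),-np.cos(a)],[-1,0,0]])
    rel=R.from_matrix(Rt.T@D).as_rotvec(degrees=True)/90
    print('t',round(s['time'],2),'shift',np.round(Rt.T@(np.array(p)-s['ee_pos'])/.25,3),'rot',np.round(rel,4))
E
python3 - <<'E'
from seg import *
n='wrist'; print(ray(n,271,44,.076))
im=cv2.imread('pics/w2.png'); cv2.imwrite('pics/w2z.png',cv2.resize(im[0:260,230:450],None,fx=2.7,fy=2.3,interpolation=cv2.INTER_CUBIC))
go([.474,.1665,.13]);go([.474,.1665,.032])
E
```

```text
[0.47760175 0.16558392 0.076     ]
t 4.05 shift [ 0.768 -0.252 -0.562] rot [-0.0029  0.0004  0.0008]
t 4.05 shift [ 1.16  -0.251 -0.562] rot [-0.0029  0.0004  0.0008]
```

View pics/w2z.png

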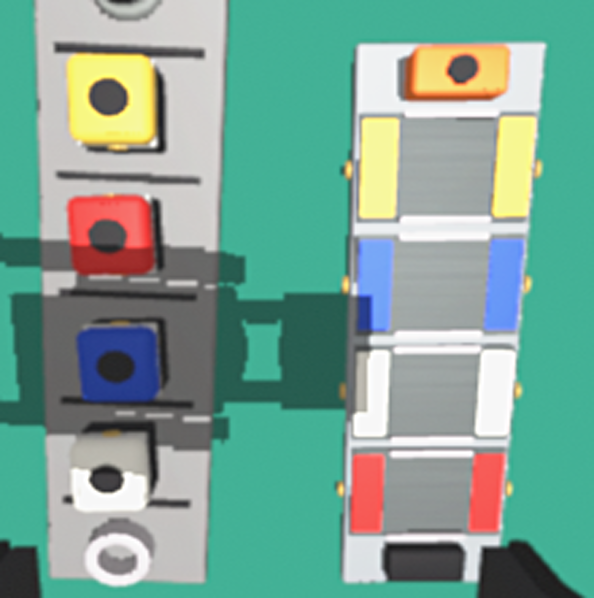

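{"method": "step_arm", "body": {
  "rows": [
    [0.4,-0.25,-0.56,0,0,0,-1],
    [0.77,-0.25,-0.56,0,0,0,-1],
    [0.77,-0.25,-0.56,0,0,0,-1],
    [0.77,-0.25,-0.56,0,0,0,-1],
    [0.77,-0.25,-0.56,0,0,0,-1],
    [0.77,-0.25,-0.56,0,0,0,-1]
  ]
}}

```text
time: 4.8
ee_pos: [0.4755, 0.1659, 0.1305]
tcp_rot: [[0.0, 1.0, 0.003], [-0.001, 0.003, -1.0], [-1.0, 0.0, 0.001]]
force: [0.7, -0.0, 0.6]
width: 0.0873
```

```bash
python3 - <<'E'
from seg import *
im=shot('wrist','w3.png'); go([.474,.1665,.032])
E
```

```text
t 4.85 shift [ 0.398 -0.011 -0.003] rot [-0.003   0.0002 -0.0015]
```

View pics/w3.png

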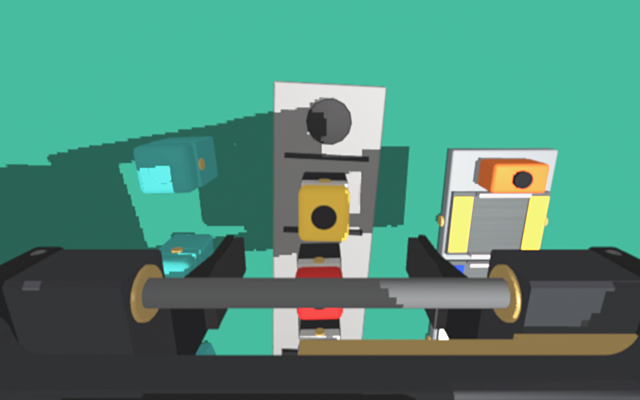

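```bash
python3 - <<'E'
from seg import *
for v in (182,212,218,242): print(ray('wrist',323,v,.076))
print(ray('wrist',299,212,.076),ray('wrist',348,212,.076))
E
```

```text
[0.47704131 0.19101344 0.076     ]
[0.47705277 0.16958484 0.076     ]
[0.47705513 0.16515749 0.076     ]
[0.47706487 0.1469494  0.076     ]
[0.46036648 0.16955506 0.076     ] [0.49444148 0.16961588 0.076     ]
```

{"method": "step_arm", "body": {
  "rows": [
    [0.15,0,0,0,0,0,-1],
    [0.3,0,0,0,0,0,-1],
    [0.394,0,0,0,0,0,-1],
    [0.394,0,0,0,0,0,-1],
    [0.394,0,0,0,0,0,-1],
    [0.394,0,0,0,0,0,1],
    [0.394,0,0,0,0,0,1],
    [0.394,0,0,0,0,0,1],
    [0.394,0,0,0,0,0,1],
    [0.394,0,0,0,0,0,1]
  ]
}}

```text
time: 6.1
ee_pos: [0.4766, 0.1657, 0.0329]
tcp_rot: [[0.002, 1.0, 0.002], [-0.0, 0.002, -1.0], [-1.0, 0.002, 0.0]]
force: [0.1, -0.1, 1.3]
width: 0.0451
```

{"method": "step_arm", "body": {
  "rows": [
    [0,0,0,0,0,0,1],
    [0,0,0,0,0,0,1],
    [0,0,0,0,0,0,1],
    [0,0,0,0,0,0,1]
  ]
}}

```text
time: 6.6
ee_pos: [0.4764, 0.1657, 0.0328]
tcp_rot: [[0.002, 1.0, 0.002], [-0.0, 0.002, -1.0], [-1.0, 0.002, 0.0]]
force: [-0.2, -0.1, -0.2]
width: 0.0359
```

```bash
python3 - <<'E'
from seg import *
im=shot('wrist','w4.png'); s=arm.state();print(s['width'],s['force'],s['ee_pos']); go([.6285,.1665,.15])
E
```

```text
0.035750798008262315 [ 0.2808546  -0.17104365 -0.63866253] [0.47643711 0.16570868 0.03279586]
t 6.65 shift [-0.468  0.609 -0.002] rot [-0.003   0.0002 -0.0012]
```

View pics/w4.png

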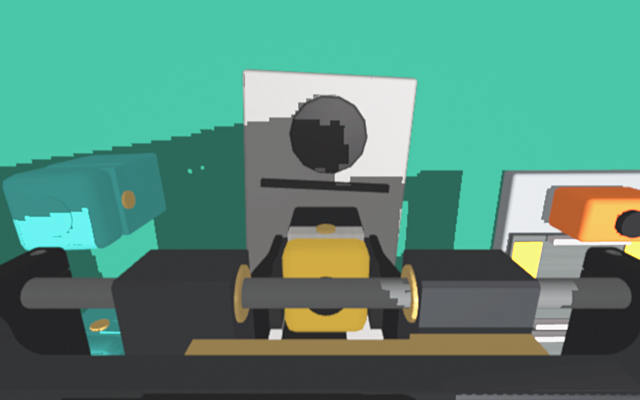

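```bash
python3 - <<'E'
from seg import *
for v in (238,248,332): print(v,ray('wrist',326,v,.076))
for y in (.1457,.1657,.1857): print([np.round(proj('wrist',[.4764,y,z]),1) for z in (.076,.066)])
print(ray('wrist',283,290,.076)[0],ray('wrist',370,290,.076)[0])
E
```

```text
238 [0.47872007 0.19235661 0.076     ]
248 [0.47873384 0.18810324 0.076     ]
332 [0.47886064 0.14893087 0.076     ]
[array([320.3, 338.3]), array([320.5, 323.4])]
[array([320.2, 297.7]), array([320.5, 284.8])]
[array([320.1, 253.6]), array([320.4, 243.1])]
0.46118201477814097 0.4968295020923291
```

```bash
cat > dots.py <<'E'
from seg import *
def dot(n,im,p,r):  # search dark dot near expected pixel
    u,v=proj(n,p); u0,v0=int(u)-r,int(v)-r
    g=cv2.cvtColor(im,cv2.COLOR_RGB2GRAY).astype(int)
    rgb=im.astype(int); 
    return u0,v0,(im.max(2)[v0:v0+2*r+1,u0:u0+2*r+1])
E
python3 - <<'E'
from dots import *
np.set_printoptions(linewidth=200)
im=cv2.imread('pics/top0.png')[:,:,::-1].copy()
for nm,p in dict(yellow=(.473,.166),red=(.4696,.102),blue=(.4697,.0347),white=(.4634,-.029)).items():
    u0,v0,m=dot('top',im,[*p,.076],5)
    # weighted centroid of darkness
    w=np.clip(0.75*np.percentile(m,80)-m.astype(float),0,None)
    lab,k=cv2.connectedComponents((w>0).astype(np.uint8))
    c=k[4:7,4:7]; c=np.bincount(c[c>0]).argmax(); w=w*(k==c)
    ys,xs=np.mgrid[0:11,0:11]; u=u0+(w*xs).sum()/w.sum(); v=v0+(w*ys).sum()/w.sum()
    print(nm,u,v,(w>0).sum(),ray('top',u,v,.076))
im=cv2.imread('pics/w4.png'); cv2.imwrite('pics/w4z.png',cv2.resize(im[200:350,230:420],None,fx=4,fy=4))
E
```

```text
yellow 247.30259511211892 213.4759025303243 59 [0.47399594 0.16756853 0.076     ]
red 280.467991646864 214.5074170087132 70 [0.47075786 0.10199761 0.076     ]
blue 314.3991933935087 214.02750144036872 67 [0.47049682 0.03477383 0.076     ]
white 347.0982687845797 216.96348384793862 63 [ 0.46347722 -0.02995699  0.076     ]
```

View pics/w4z.png

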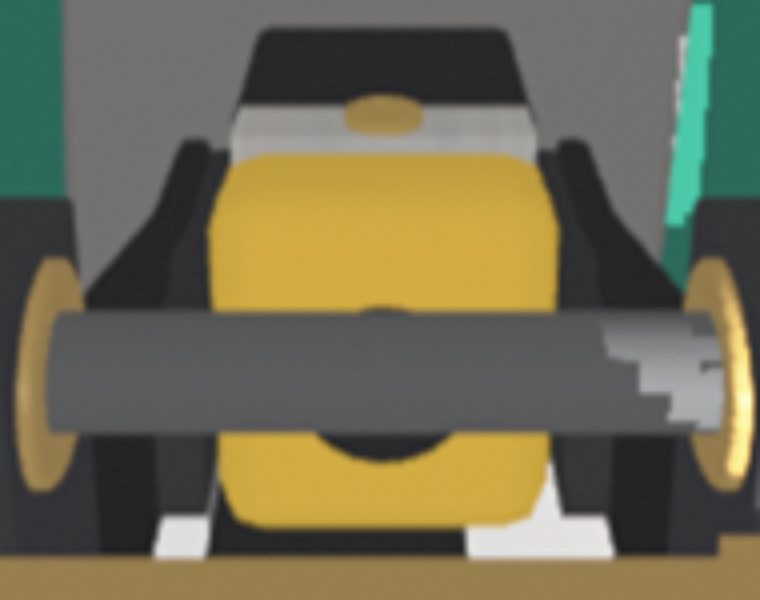

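```bash
python3 - <<'E'
from seg import *
go([.4764,.1657,.13]);go([.628,.1375,.13])
E
```

```text
t 6.65 shift [-0.389  0.001  0.   ] rot [-0.003   0.0002 -0.0012]
t 6.65 shift [-0.388  0.607  0.114] rot [-0.003   0.0002 -0.0012]
```

{"method": "step_arm", "body": {
  "rows": [
    [-0.1,0,0,0,0,0,1],
    [-0.25,0,0,0,0,0,1],
    [-0.39,0,0,0,0,0,1],
    [-0.39,0.2,0.05,-0.003,0,0,1],
    [-0.39,0.4,0.114,-0.003,0,0,1],
    [-0.39,0.55,0.114,-0.003,0,0,1],
    [-0.39,0.607,0.114,-0.003,0,0,1],
    [-0.39,0.607,0.114,-0.003,0,0,1],
    [-0.39,0.607,0.114,-0.003,0,0,1],
    [-0.39,0.607,0.114,-0.003,0,0,1]
  ]
}}

```text
time: 7.9
ee_pos: [0.6273, 0.1378, 0.1305]
tcp_rot: [[0.002, 1.0, 0.007], [-0.0, 0.007, -1.0], [-1.0, 0.002, 0.0]]
force: [-0.5, 0.1, -1.3]
width: 0.0358
```

```bash
python3 - <<'E'
from seg import *
im=shot('wrist','w5.png'); s=arm.state();print(s['width'],s['force'],s['ee_pos']); go([.628,.1375,.05]);go([.628,.1375,.033])
z=.03
im2=shot('top','t5.png'); cv2.imwrite('pics/t5z.png',cv2.resize(im2[100:300,190:410,::-1],None,fx=3.6,fy=3,interpolation=cv2.INTER_CUBIC))
E
```

```text
0.03558863245185913 [-0.51175958 -0.19270083 -0.74916624] [0.62743025 0.13779229 0.13072476]
t 7.95 shift [0.323 0.002 0.001] rot [ 0.0003  0.0002 -0.0012]
t 7.95 shift [0.391 0.002 0.001] rot [ 0.0003  0.0002 -0.0012]
```

View pics/w5.png

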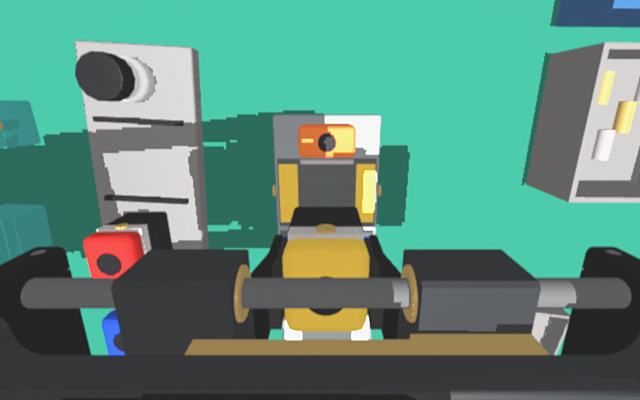

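View pics/t5z.png

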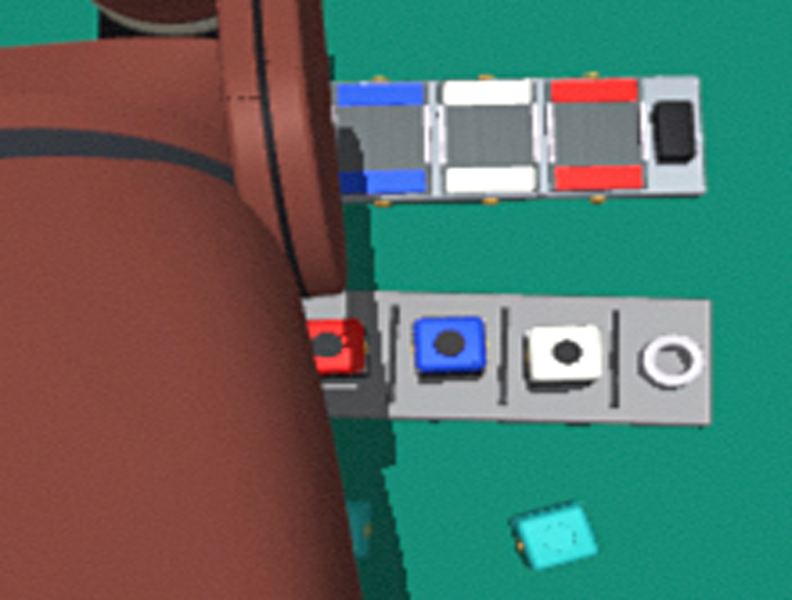

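```bash
python3 - <<'E'
from seg import *
im=cv2.imread('pics/w5.png'); cv2.imwrite('pics/w5z.png',cv2.resize(im[110:260,260:400],None,fx=5,fy=4))
z=.016
for u in (298,330,362): print(ray('wrist',u,195,z))
print(ray('wrist',326,296,.175))
for n in [(.6286+.0024-.042,.139+.03),(.6286+.0024+.042,.139+.03)]: print(proj('wrist',[*n,z]))
E
```

```text
[0.60615946 0.13695829 0.016     ]
[0.63404026 0.13715791 0.016     ]
[0.66193477 0.13735763 0.016     ]
[0.62990777 0.13921968 0.175     ]
(np.float64(277.03999528261613), np.float64(158.29693336382965))
(np.float64(376.5743250397807), np.float64(159.032929354708))
```

View pics/w5z.png

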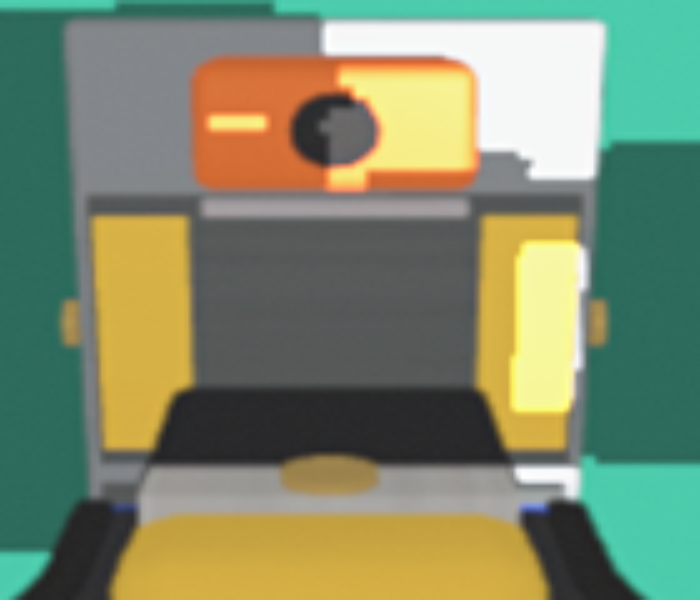

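```bash
python3 - <<'E'
from seg import *
z=.0165
for v in (158.5,163.3,222.5,228): print(ray('wrist',327,v,z))
go([.6287,.1378,.05]);go([.6287,.1378,.034])
E
```

```text
[0.63112824 0.16922497 0.0165    ]
[0.63116569 0.1651405  0.0165    ]
[0.63165482 0.11179282 0.0165    ]
[0.63170298 0.10653937 0.0165    ]
t 8.0 shift [ 0.323  0.004 -0.   ] rot [ 0.0002  0.0002 -0.0014]
t 8.0 shift [ 0.387  0.004 -0.   ] rot [ 0.0002  0.0002 -0.0014]
```

{"method": "step_arm", "body": {
  "rows": [
    [0.15,0.005,0.002,0,0,0,1],
    [0.28,0.005,0.002,0,0,0,1],
    [0.34,0.005,0.002,0,0,0,1],
    [0.36,0.005,0.002,0,0,0,1],
    [0.372,0.005,0.002,0,0,0,1],
    [0.38,0.005,0.002,0,0,0,1],
    [0.385,0.005,0.002,0,0,0,1],
    [0.388,0.005,0.002,0,0,0,1],
    [0.39,0.005,0.002,0,0,0,1],
    [0.39,0.005,0.002,0,0,0,1]
  ]
}}

```text
time: 9.25
ee_pos: [0.629, 0.1372, 0.0334]
tcp_rot: [[0.002, 1.0, 0.007], [-0.0, 0.007, -1.0], [-1.0, 0.002, 0.0]]
force: [0.0, 0.4, -1.2]
width: 0.0355
```

{"method": "step_arm", "body": {
  "rows": [
    [0.002,0,0,0,0,0,1],
    [0.004,0,0,0,0,0,1],
    [0.004,0,0,0,0,0,1]
  ]
}}

```text
time: 9.62
ee_pos: [0.6291, 0.1373, 0.0328]
tcp_rot: [[0.002, 1.0, 0.007], [-0.0, 0.007, -1.0], [-1.0, 0.002, 0.0]]
force: [-2.4, -1.0, 3.7]
width: 0.0357
```

{"method": "step_arm", "body": {
  "rows": [
    [0,0,0,0,0,0,-1],
    [0,0,0,0,0,0,-1],
    [0,0,0,0,0,0,-1],
    [0,0,0,0,0,0,-1],
    [0,0,0,0,0,0,-1],
    [0,0,0,0,0,0,-1],
    [-0.2,0,0,0,0,0,-1],
    [-0.4,0,0,0,0,0,-1],
    [-0.4,0,0,0,0,0,-1],
    [-0.4,0,0,0,0,0,-1]
  ]
}}

```text
time: 10.88
ee_pos: [0.6287, 0.1372, 0.1326]
tcp_rot: [[0.002, 1.0, 0.007], [-0.0, 0.007, -1.0], [-1.0, 0.002, 0.0]]
force: [-0.6, 0.8, -0.8]
width: 0.0872
```

```bash
python3 - <<'E'
from seg import *
im=shot('wrist','w6.png'); s=arm.state();print(s['width'],s['force'],s['ee_pos']); 
im=shot('side','s6.png')
go([.472,.035,.13])
E
```

```text
0.08697106301731153 [-0.18544892  0.36250926  0.12741565] [0.6278938  0.13719593 0.13138664]
t 10.97 shift [ 0.004 -0.625  0.404] rot [0.0002 0.0004 0.0007]
```

View pics/w6.png

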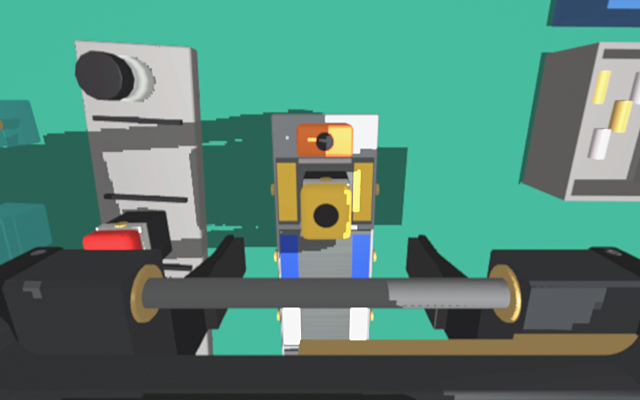

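View pics/s6.png

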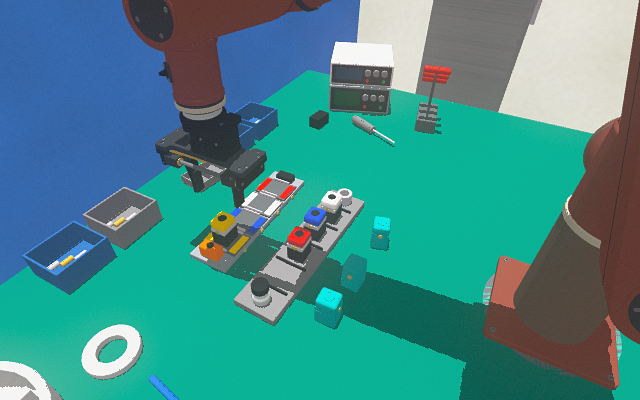

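```bash
python3 - <<'E'
from seg import *
# yellow check in current wrist
print('yel dot',ray('wrist',325.5,215.5,.076),'nest c',ray('wrist',326.2,196,.0165))
go([.472,.0345,.13]);
E
```

```text
yel dot [0.62976121 0.13864942 0.076     ] nest c [0.63035221 0.13571328 0.0165    ]
t 10.97 shift [ 0.004 -0.625  0.406] rot [0.0002 0.0004 0.0007]
```

{"method": "step_arm", "body": {
  "rows": [
    [0,-0.2,0.13,0,0,0,-1],
    [0,-0.4,0.26,0,0,0,-1],
    [0,-0.623,0.41,0,0,0,-1],
    [0,-0.623,0.41,0,0,0,-1],
    [0,-0.623,0.41,0,0,0,-1],
    [0,-0.623,0.41,0,0,0,-1],
    [0,-0.623,0.41,0,0,0,-1]
  ]
}}

```text
time: 11.85
ee_pos: [0.4735, 0.034, 0.1311]
tcp_rot: [[-0.001, 1.0, 0.008], [-0.001, 0.008, -1.0], [-1.0, -0.001, 0.001]]
force: [0.2, 0.9, 0.8]
width: 0.0873
```

```bash
python3 - <<'E'
from seg import *
im=shot('wrist','w7.png'); s=arm.state();print(s['width'],s['force'],s['ee_pos']); 
cv2.imwrite('pics/w7z.png',cv2.resize(im[130:260,240:500,::-1],None,fx=3,fy=4))
go([.472,.0345,.033])
E
```

```text
0.08717689197527247 [0.29259818 0.48960971 0.79609055] [0.47335101 0.03394729 0.13105055]
t 11.9 shift [ 0.392 -0.005 -0.002] rot [0.0008 0.0004 0.0007]
```

View pics/w7z.png

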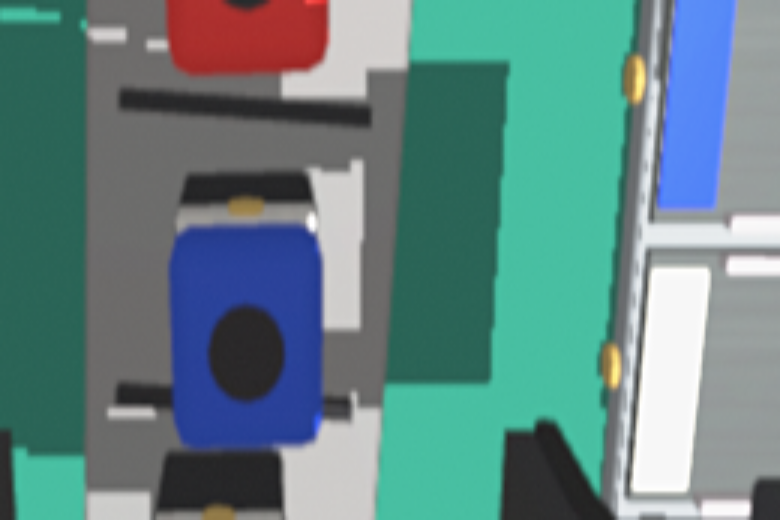

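```bash
python3 - <<'E'
from seg import *
print(ray('wrist',322,218.3,.076)-arm.state()['ee_pos'])
E
```

```text
[-0.00026121 -0.00065188 -0.05505055]
```

{"method": "step_arm", "body": {
  "rows": [
    [0.15,-0.01,0,0,0,0,-1],
    [0.3,-0.01,0,0,0,0,-1],
    [0.393,-0.01,0,0,0,0,-1],
    [0.393,-0.01,0,0,0,0,-1],
    [0.393,-0.01,0,0,0,0,1],
    [0.393,-0.01,0,0,0,0,1],
    [0.393,-0.01,0,0,0,0,1],
    [0.393,-0.01,0,0,0,0,1],
    [0.393,-0.01,0,0,0,0,1],
    [0.393,-0.01,0,0,0,0,1],
    [0.393,-0.01,0,0,0,0,1],
    [0.393,-0.01,0,0,0,0,1]
  ]
}}

```text
time: 13.4
ee_pos: [0.4707, 0.0339, 0.0328]
tcp_rot: [[-0.001, 1.0, 0.008], [-0.001, 0.008, -1.0], [-1.0, -0.001, 0.001]]
force: [-0.5, 0.5, 0.8]
width: 0.0357
```

{"method": "step_arm", "body": {
  "rows": [
    [0,0,0,0,0,0,1],
    [0,0,0,0,0,0,1]
  ]
}}

```text
time: 13.65
ee_pos: [0.4708, 0.0338, 0.0329]
tcp_rot: [[-0.001, 1.0, 0.008], [-0.001, 0.008, -1.0], [-1.0, -0.001, 0.001]]
force: [-0.4, 0.7, 0.8]
width: 0.0359
```

```bash
python3 - <<'E'
from seg import *
im=shot('wrist','w8.png'); s=arm.state();print(s['width'],s['force'],s['ee_pos']); 
cv2.imwrite('pics/w8z.png',cv2.resize(im[200:350,230:420,::-1],None,fx=4,fy=4))
p=s['ee_pos']; go([p[0],p[1],.13]); go([.6288,.072,.13])
E
```

```text
0.036219200059144536 [ 0.32098314 -0.19208587  0.86494446] [0.47077483 0.0338654  0.03286626]
t 13.7 shift [-0.389 -0.     0.   ] rot [0.0008 0.0004 0.0007]
t 13.7 shift [-0.389  0.633 -0.147] rot [0.0008 0.0004 0.0007]
```

View pics/w8z.png

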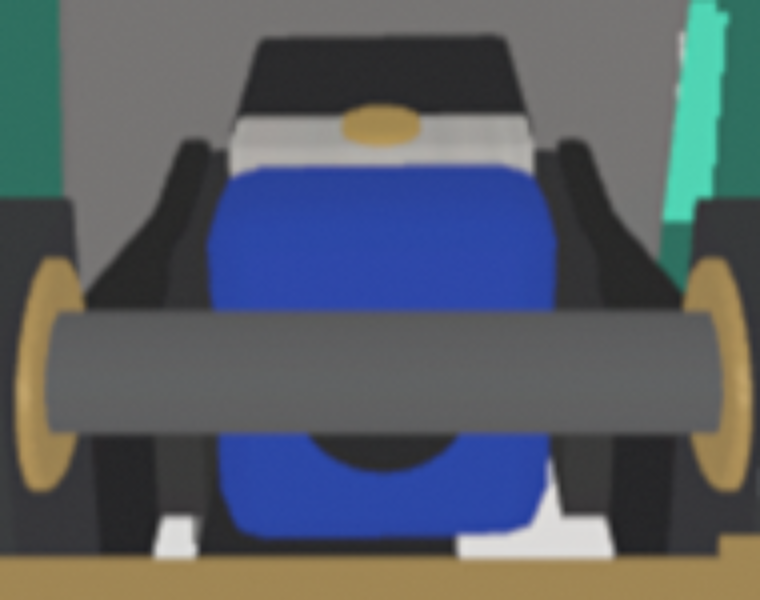

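{"method": "step_arm", "body": {
  "rows": [
    [-0.1,0,0,0,0,0,1],
    [-0.25,0,0,0,0,0,1],
    [-0.39,0,0,0,0,0,1],
    [-0.39,0.2,-0.05,0,0,0,1],
    [-0.39,0.4,-0.149,0,0,0,1],
    [-0.39,0.55,-0.149,0,0,0,1],
    [-0.39,0.634,-0.149,0,0,0,1],
    [-0.39,0.634,-0.149,0,0,0,1],
    [-0.39,0.634,-0.149,0,0,0,1],
    [-0.39,0.634,-0.149,0,0,0,1]
  ]
}}

```text
time: 14.95
ee_pos: [0.628, 0.0725, 0.1299]
tcp_rot: [[-0.002, 1.0, 0.008], [-0.001, 0.008, -1.0], [-1.0, -0.002, 0.001]]
force: [0.0, 0.4, -1.4]
width: 0.0361
```

```bash
python3 - <<'E'
from seg import *
im=shot('wrist','w9.png'); s=arm.state();print(s['width'],s['force'],s['ee_pos']); 
go([.6292,.0725,.033])
cv2.imwrite('pics/w9z.png',cv2.resize(im[100:260,260:400,::-1],None,fx=5,fy=3.75))
E
```

```text
0.03600259661965968 [-0.31065714  0.61511948 -1.78771669] [0.62823907 0.07247485 0.13014914]
t 15.0 shift [ 0.389  0.004 -0.   ] rot [0.0008 0.0004 0.001 ]
```

View pics/w9z.png

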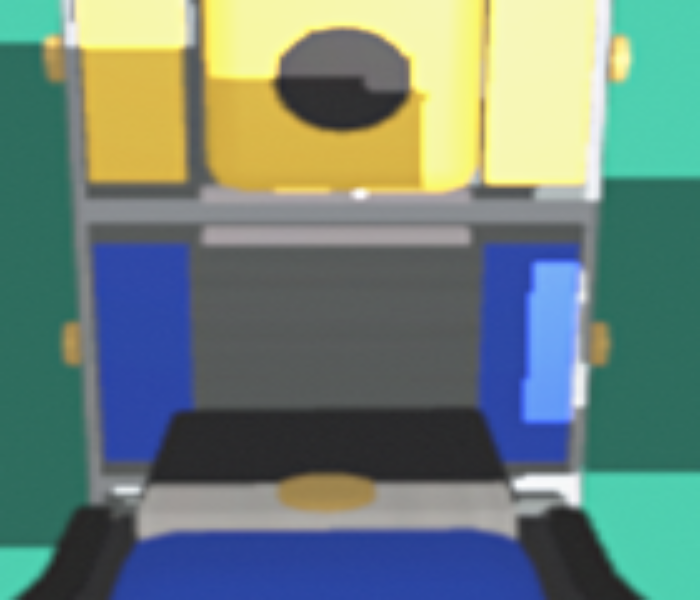

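{"method": "step_arm", "body": {
  "rows": [
    [0.15,0.004,0.001,0,0,0,1],
    [0.28,0.004,0.001,0,0,0,1],
    [0.34,0.004,0.001,0,0,0,1],
    [0.36,0.004,0.001,0,0,0,1],
    [0.37,0.004,0.001,0,0,0,1],
    [0.378,0.004,0.001,0,0,0,1],
    [0.383,0.004,0.001,0,0,0,1],
    [0.386,0.004,0.001,0,0,0,1],
    [0.388,0.004,0.001,0,0,0,1],
    [0.39,0.004,0.001,0,0,0,1],
    [0.39,0.004,0.001,0,0,0,1]
  ]
}}

```text
time: 16.38
ee_pos: [0.6292, 0.0722, 0.0329]
tcp_rot: [[-0.001, 1.0, 0.008], [-0.001, 0.008, -1.0], [-1.0, -0.001, 0.001]]
force: [-0.1, -0.0, 0.5]
width: 0.036
```

{"method": "step_arm", "body": {
  "rows": [
    [0.002,0,0,0,0,0,1],
    [0.002,0,0,0,0,0,1]
  ]
}}

```text
time: 16.62
ee_pos: [0.6292, 0.0722, 0.0329]
tcp_rot: [[-0.002, 1.0, 0.008], [-0.001, 0.008, -1.0], [-1.0, -0.002, 0.001]]
force: [-4.1, 0.4, 4.6]
width: 0.0357
```

Contact; release and rise.

{"method": "step_arm", "body": {
  "rows": [
    [0,0,0,0,0,0,-1],
    [0,0,0,0,0,0,-1],
    [0,0,0,0,0,0,-1],
    [0,0,0,0,0,0,-1],
    [0,0,0,0,0,0,-1],
    [0,0,0,0,0,0,-1],
    [-0.2,0,0,0,0,0,-1],
    [-0.4,0,0,0,0,0,-1],
    [-0.4,0,0,0,0,0,-1],
    [-0.4,0,0,0,0,0,-1]
  ]
}}

```text
time: 17.88
ee_pos: [0.6291, 0.0722, 0.1326]
tcp_rot: [[-0.002, 1.0, 0.008], [-0.001, 0.008, -1.0], [-1.0, -0.002, 0.001]]
force: [-0.1, 0.3, -0.5]
width: 0.0871
```

```bash
python3 - <<'E'
from seg import *
shot('wrist','w10.png')
go([.466,-.0305,.13])
E
```

```text
t 17.93 shift [ 0.009 -0.653  0.406] rot [0.0008 0.0004 0.0024]
```

View pics/w10.png

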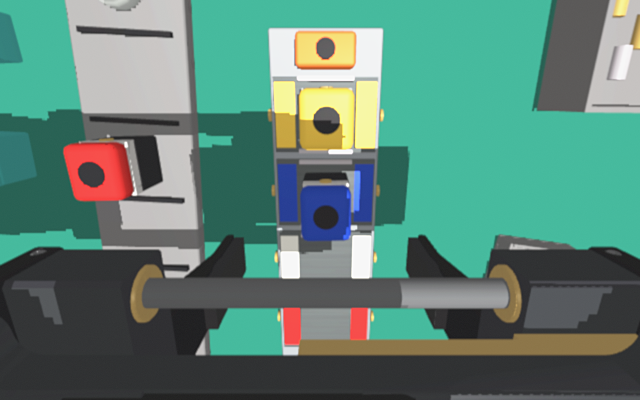

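{"method": "step_arm", "body": {
  "rows": [
    [0,-0.2,0.13,0,0,0,-1],
    [0,-0.4,0.26,0,0,0,-1],
    [0,-0.65,0.41,0,0,0,-1],
    [0,-0.65,0.41,0,0,0,-1],
    [0,-0.65,0.41,0,0,0,-1],
    [0,-0.65,0.41,0,0,0,-1],
    [0,-0.65,0.41,0,0,0,-1]
  ]
}}

```text
time: 18.8
ee_pos: [0.4676, -0.0311, 0.1321]
tcp_rot: [[-0.004, 1.0, 0.009], [-0.0, 0.009, -1.0], [-1.0, -0.004, 0.0]]
force: [-0.2, -0.2, -0.2]
width: 0.0867
```

```bash
python3 - <<'E'
from seg import *
im=shot('wrist','w11.png'); s=arm.state();print(s['width'],s['force'],s['ee_pos']); 
cv2.imwrite('pics/w11z.png',cv2.resize(im[130:260,240:500,::-1],None,fx=3,fy=4))
go([.466,-.0305,.033])
E
```

```text
0.08674852416576685 [ 0.04541283 -0.68100242 -0.49509814] [ 0.46743907 -0.0311267   0.13209236]
t 18.85 shift [ 0.396 -0.004 -0.003] rot [0.0015 0.0003 0.0024]
```

View pics/w11z.png

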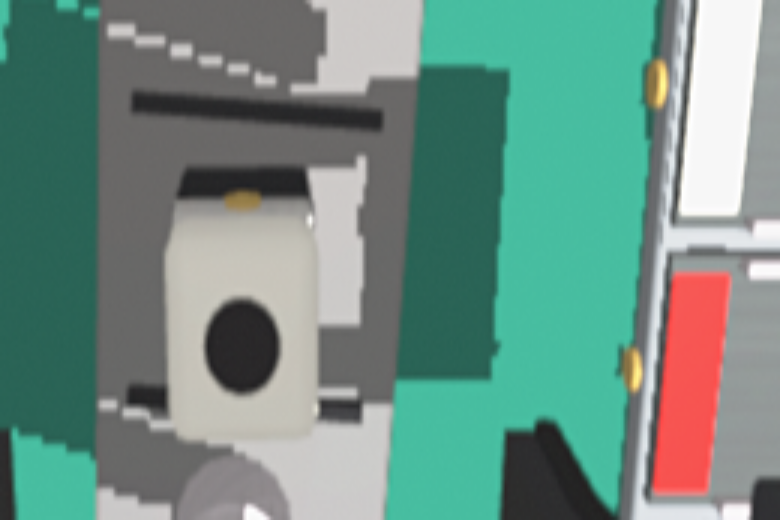

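{"method": "step_arm", "body": {
  "rows": [
    [0.15,-0.0145,-0.004,0,0,0.0024,-1],
    [0.3,-0.0145,-0.004,0,0,0.0024,-1],
    [0.396,-0.0145,-0.004,0,0,0.0024,-1],
    [0.396,-0.0145,-0.004,0,0,0.0024,-1],
    [0.396,-0.0145,-0.004,0,0,0.0024,1],
    [0.396,-0.0145,-0.004,0,0,0.0024,1],
    [0.396,-0.0145,-0.004,0,0,0.0024,1],
    [0.396,-0.0145,-0.004,0,0,0.0024,1],
    [0.396,-0.0145,-0.004,0,0,0.0024,1],
    [0.396,-0.0145,-0.004,0,0,0.0024,1],
    [0.396,-0.0145,-0.004,0,0,0.0024,1],
    [0.396,-0.0145,-0.004,0,0,0.0024,1]
  ]
}}

```text
time: 20.35
ee_pos: [0.4634, -0.0302, 0.0332]
tcp_rot: [[-0.0, 1.0, 0.009], [-0.0, 0.009, -1.0], [-1.0, -0.0, 0.0]]
force: [0.3, 0.1, 1.7]
width: 0.0356
```

{"method": "step_arm", "body": {
  "rows": [
    [0,0,0,0,0,0,1],
    [0,0,0,0,0,0,1]
  ]
}}

```text
time: 20.6
ee_pos: [0.4634, -0.0302, 0.0332]
tcp_rot: [[-0.0, 1.0, 0.009], [-0.001, 0.009, -1.0], [-1.0, -0.0, 0.001]]
force: [-1.3, -0.6, 0.7]
width: 0.0357
```

```bash
python3 - <<'E'
from seg import *
im=shot('wrist','w12.png'); s=arm.state();print(s['width'],s['force'],s['ee_pos']); 
cv2.imwrite('pics/w12z.png',cv2.resize(im[200:350,230:420,::-1],None,fx=4,fy=4))
p=s['ee_pos']; go([p[0],p[1],.13]); go([.6297,.006,.13])
E
```

```text
0.03590706966697636 [0.39347857 0.21225262 0.66522497] [ 0.46342757 -0.0302399   0.03316254]
t 20.65 shift [-0.387 -0.     0.   ] rot [0.0015 0.0003 0.0001]
t 20.65 shift [-0.387  0.666 -0.139] rot [0.0015 0.0003 0.0001]
```

View pics/w12z.png

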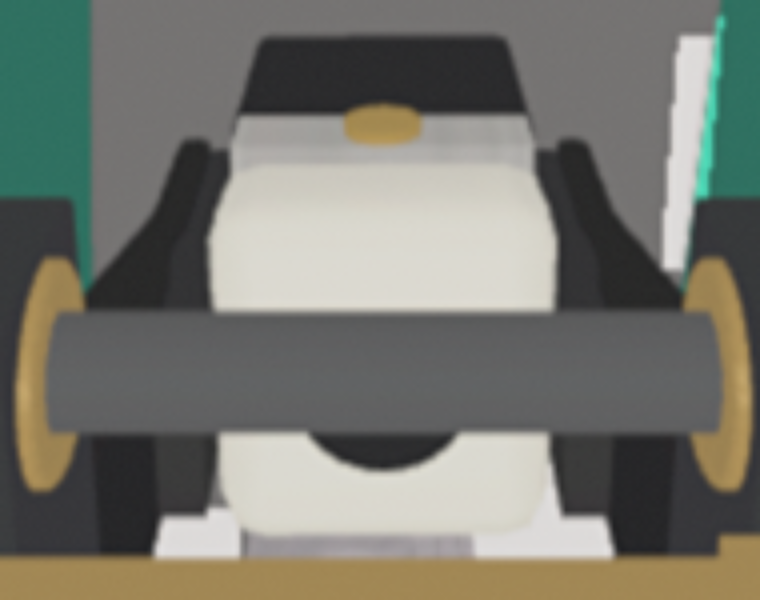

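{"method": "step_arm", "body": {
  "rows": [
    [-0.1,0,0,0,0,0,1],
    [-0.25,0,0,0,0,0,1],
    [-0.39,0,0,0,0,0,1],
    [-0.39,0.2,-0.05,0.0015,0,0,1],
    [-0.39,0.4,-0.14,0.0015,0,0,1],
    [-0.39,0.55,-0.14,0.0015,0,0,1],
    [-0.39,0.666,-0.14,0.0015,0,0,1],
    [-0.39,0.666,-0.14,0.0015,0,0,1],
    [-0.39,0.666,-0.14,0.0015,0,0,1],
    [-0.39,0.666,-0.14,0.0015,0,0,1],
    [-0.39,0.666,-0.14,0.0015,0,0,1]
  ]
}}

```text
time: 22.02
ee_pos: [0.629, 0.0063, 0.1308]
tcp_rot: [[-0.0, 1.0, 0.007], [-0.001, 0.007, -1.0], [-1.0, -0.0, 0.001]]
force: [-0.4, 0.6, -1.7]
width: 0.0359
```

```bash
python3 - <<'E'
from seg import *
im=shot('wrist','w13.png'); s=arm.state();print(s['width'],s['force'],s['ee_pos']); 
go([.6297,.0062,.033])
cv2.imwrite('pics/w13z.png',cv2.resize(im[100:260,260:400,::-1],None,fx=5,fy=3.75))
E
```

```text
0.03598389486363031 [-0.09568795  0.24451113 -1.85242236] [0.62919897 0.0063231  0.13088185]
t 22.07 shift [0.392 0.002 0.   ] rot [-0.0001  0.0003 -0.0001]
```

View pics/w13z.png

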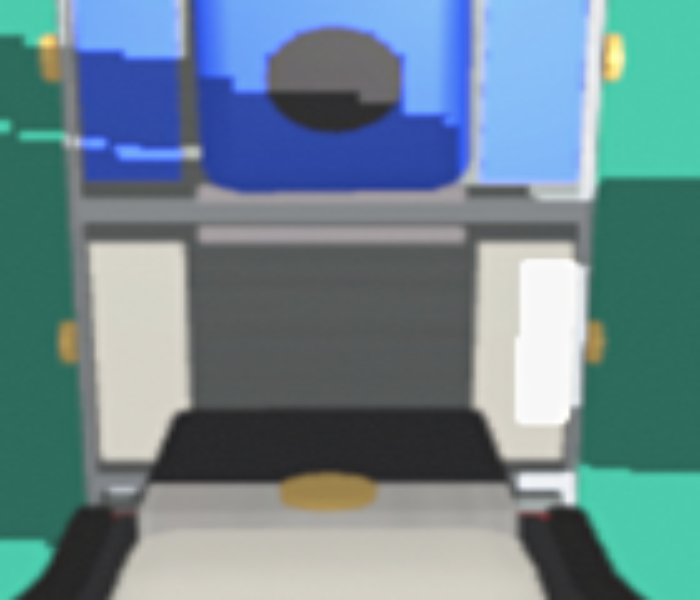

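{"method": "step_arm", "body": {
  "rows": [
    [0.15,0.002,0,0,0,0,1],
    [0.28,0.002,0,0,0,0,1],
    [0.34,0.002,0,0,0,0,1],
    [0.36,0.002,0,0,0,0,1],
    [0.37,0.002,0,0,0,0,1],
    [0.378,0.002,0,0,0,0,1],
    [0.383,0.002,0,0,0,0,1],
    [0.386,0.002,0,0,0,0,1],
    [0.389,0.002,0,0,0,0,1],
    [0.391,0.002,0,0,0,0,1],
    [0.391,0.002,0,0,0,0,1]
  ]
}}

```text
time: 23.45
ee_pos: [0.6298, 0.0063, 0.0332]
tcp_rot: [[0.0, 1.0, 0.007], [-0.001, 0.007, -1.0], [-1.0, 0.0, 0.001]]
force: [0.1, 0.0, -0.8]
width: 0.0359
```

{"method": "step_arm", "body": {
  "rows": [
    [0.002,0,0,0,0,0,1],
    [0.003,0,0,0,0,0,1]
  ]
}}

```text
time: 23.7
ee_pos: [0.6298, 0.0063, 0.0332]
tcp_rot: [[0.0, 1.0, 0.007], [-0.001, 0.007, -1.0], [-1.0, 0.0, 0.001]]
force: [-4.1, 1.1, 5.5]
width: 0.0359
```

{"method": "step_arm", "body": {
  "rows": [
    [0,0,0,0,0,0,-1],
    [0,0,0,0,0,0,-1],
    [0,0,0,0,0,0,-1],
    [0,0,0,0,0,0,-1],
    [0,0,0,0,0,0,-1],
    [0,0,0,0,0,0,-1],
    [-0.2,0,0,0,0,0,-1],
    [-0.4,0,0,0,0,0,-1],
    [-0.4,0,0,0,0,0,-1]
  ]
}}

```text
time: 24.82
ee_pos: [0.6336, 0.006, 0.1392]
tcp_rot: [[0.01, 1.0, 0.007], [-0.002, 0.007, -1.0], [-1.0, 0.01, 0.002]]
force: [-0.5, -0.3, -0.2]
width: 0.0869
```

```bash
python3 - <<'E'
from seg import *
shot('wrist','w14.png')
go([.472,.102,.13])
E
```

```text
t 24.88 shift [ 0.02  -0.636 -0.388] rot [-0.      0.0008 -0.0035]
```

View pics/w14.png

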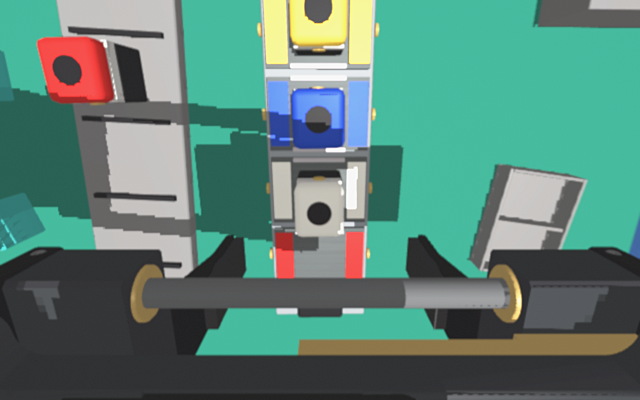

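{"method": "step_arm", "body": {
  "rows": [
    [0.02,-0.2,-0.13,0,0,-0.0035,-1],
    [0.02,-0.4,-0.26,0,0,-0.0035,-1],
    [0.02,-0.636,-0.388,0,0,-0.0035,-1],
    [0.02,-0.636,-0.388,0,0,-0.0035,-1],
    [0.02,-0.636,-0.388,0,0,-0.0035,-1],
    [0.02,-0.636,-0.388,0,0,-0.0035,-1],
    [0.02,-0.636,-0.388,0,0,-0.0035,-1],
    [0.02,-0.636,-0.388,0,0,-0.0035,-1]
  ]
}}

```text
time: 25.88
ee_pos: [0.4726, 0.1016, 0.13]
tcp_rot: [[-0.0, 1.0, 0.006], [-0.001, 0.006, -1.0], [-1.0, -0.0, 0.001]]
force: [-0.3, 0.7, 1.1]
width: 0.0869
```

```bash
python3 - <<'E'
from seg import *
im=shot('wrist','w15.png'); s=arm.state();print(s['width'],s['force'],s['ee_pos']); 
cv2.imwrite('pics/w15z.png',cv2.resize(im[130:260,240:500,::-1],None,fx=3,fy=4))
go([.472,.102,.033])
E
```

```text
0.08717557871907712 [ 0.06555311 -0.76334491  0.34312778] [0.47248321 0.10166226 0.13002456]
t 25.93 shift [ 0.388 -0.002 -0.002] rot [-0.0005  0.0008  0.0001]
```

View pics/w15z.png

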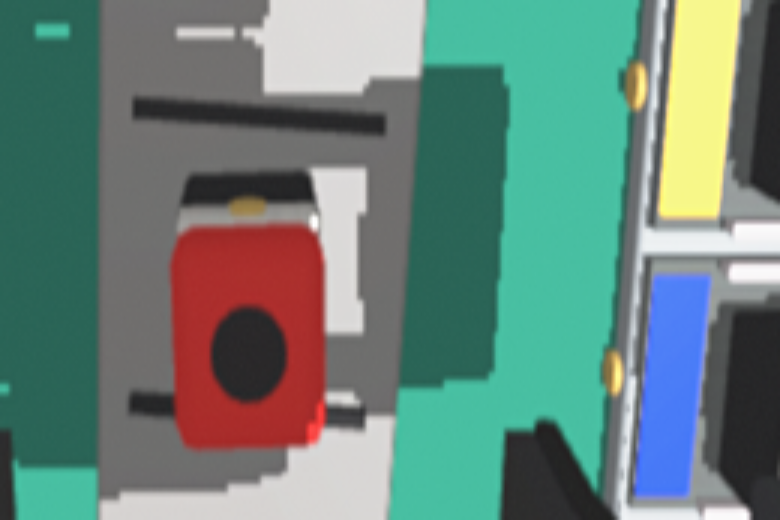

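{"method": "step_arm", "body": {
  "rows": [
    [0.15,-0.007,0,0,0,0,-1],
    [0.3,-0.007,0,0,0,0,-1],
    [0.388,-0.007,0,0,0,0,-1],
    [0.388,-0.007,0,0,0,0,-1],
    [0.388,-0.007,0,0,0,0,1],
    [0.388,-0.007,0,0,0,0,1],
    [0.388,-0.007,0,0,0,0,1],
    [0.388,-0.007,0,0,0,0,1],
    [0.388,-0.007,0,0,0,0,1],
    [0.388,-0.007,0,0,0,0,1],
    [0.388,-0.007,0,0,0,0,1],
    [0.388,-0.007,0,0,0,0,1]
  ]
}}

```text
time: 27.42
ee_pos: [0.4707, 0.1015, 0.0331]
tcp_rot: [[-0.0, 1.0, 0.006], [-0.001, 0.006, -1.0], [-1.0, -0.0, 0.001]]
force: [-0.3, 0.0, 1.2]
width: 0.036
```

{"method": "step_arm", "body": {
  "rows": [
    [0,0,0,0,0,0,1],
    [0,0,0,0,0,0,1]
  ]
}}

```text
time: 27.68
ee_pos: [0.4707, 0.1015, 0.0331]
tcp_rot: [[-0.0, 1.0, 0.006], [-0.001, 0.006, -1.0], [-1.0, -0.0, 0.001]]
force: [-0.5, 0.8, 0.9]
width: 0.036
```

```bash
python3 - <<'E'
from seg import *
im=shot('wrist','w16.png'); s=arm.state();print(s['width'],s['force'],s['ee_pos']); 
cv2.imwrite('pics/w16z.png',cv2.resize(im[200:350,230:420,::-1],None,fx=4,fy=4))
p=s['ee_pos']; go([p[0],p[1],.14]); go([.6301,-.0598,.14])
E
```

```text
0.035836367880323836 [-0.45099695 -0.4184355   1.3941442 ] [0.47073986 0.10155179 0.03306513]
t 27.73 shift [-0.428 -0.     0.001] rot [-0.0005  0.0008  0.0002]
t 27.73 shift [-0.427  0.633  0.65 ] rot [-0.0005  0.0008  0.0002]
```

View pics/w16z.png

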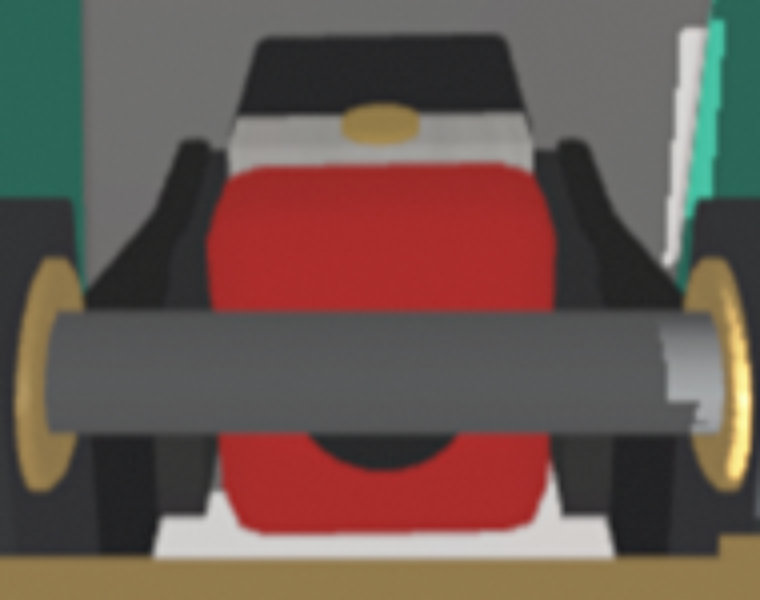

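{"method": "step_arm", "body": {
  "rows": [
    [-0.1,0,0,0,0,0,1],
    [-0.25,0,0,0,0,0,1],
    [-0.4,0,0,0,0,0,1],
    [-0.44,0.15,0.15,0,0,0,1],
    [-0.44,0.3,0.3,0,0,0,1],
    [-0.44,0.45,0.45,0,0,0,1],
    [-0.42,0.58,0.58,0,0,0,1],
    [-0.39,0.633,0.65,0,0,0,1],
    [-0.39,0.633,0.65,0,0,0,1],
    [-0.39,0.633,0.65,0,0,0,1],
    [-0.39,0.633,0.65,0,0,0,1],
    [-0.39,0.633,0.65,0,0,0,1]
  ]
}}

```text
time: 29.22
ee_pos: [0.6299, -0.0591, 0.1312]
tcp_rot: [[0.0, 1.0, 0.007], [-0.001, 0.007, -1.0], [-1.0, 0.0, 0.001]]
force: [0.9, -0.7, -2.4]
width: 0.036
```

```bash
python3 - <<'E'
from seg import *
im=shot('wrist','w17.png'); s=arm.state();print(s['width'],s['force'],s['ee_pos']); 
go([.6301,-.0597,.0332])
cv2.imwrite('pics/w17z.png',cv2.resize(im[100:260,260:400,::-1],None,fx=5,fy=3.75))
E
```

```text
0.03585549970827021 [ 0.15625975 -0.09185447 -1.07855946] [ 0.62993031 -0.05922242  0.13120588]
t 29.27 shift [0.392 0.001 0.001] rot [ 0.0001  0.0009 -0.0002]
```

View pics/w17z.png

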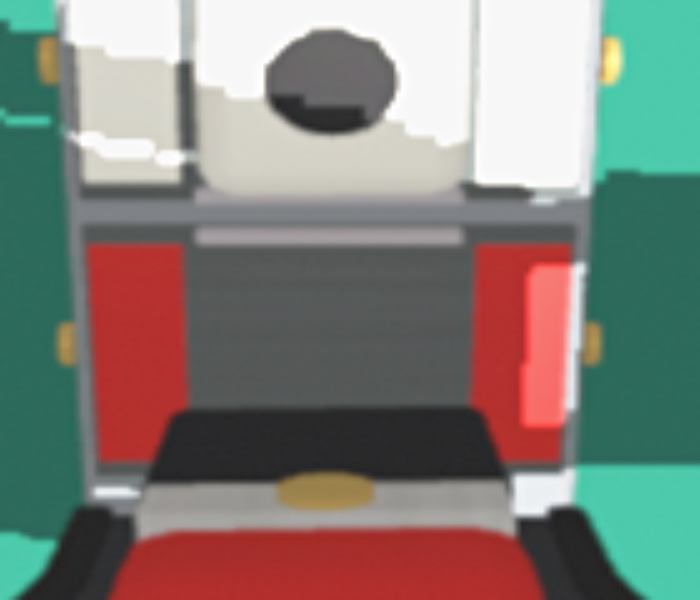

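{"method": "step_arm", "body": {
  "rows": [
    [0.15,0.001,0.002,0,0,0,1],
    [0.28,0.001,0.002,0,0,0,1],
    [0.34,0.001,0.002,0,0,0,1],
    [0.36,0.001,0.002,0,0,0,1],
    [0.37,0.001,0.002,0,0,0,1],
    [0.378,0.001,0.002,0,0,0,1],
    [0.383,0.001,0.002,0,0,0,1],
    [0.386,0.001,0.002,0,0,0,1],
    [0.389,0.001,0.002,0,0,0,1],
    [0.391,0.001,0.002,0,0,0,1],
    [0.391,0.001,0.002,0,0,0,1]
  ]
}}

```text
time: 30.65
ee_pos: [0.6302, -0.0598, 0.0334]
tcp_rot: [[0.0, 1.0, 0.007], [-0.001, 0.007, -1.0], [-1.0, 0.0, 0.001]]
force: [-0.1, 1.0, -1.6]
width: 0.0359
```

{"method": "step_arm", "body": {
  "rows": [
    [0.002,0,0,0,0,0,1],
    [0.003,0,0,0,0,0,1]
  ]
}}

```text
time: 30.9
ee_pos: [0.6303, -0.0598, 0.0331]
tcp_rot: [[0.0, 1.0, 0.007], [-0.001, 0.007, -1.0], [-1.0, 0.0, 0.001]]
force: [-3.0, -0.1, 4.5]
width: 0.0359
```

{"method": "step_arm", "body": {
  "rows": [
    [0,0,0,0,0,0,-1],
    [0,0,0,0,0,0,-1],
    [0,0,0,0,0,0,-1],
    [0,0,0,0,0,0,-1],
    [0,0,0,0,0,0,-1],
    [0,0,0,0,0,0,-1],
    [-0.2,0,0,0,0,0,-1],
    [-0.4,0,0,0,0,0,-1],
    [-0.5,0,0,0,0,0,-1],
    [-0.5,0,0,0,0,0,-1]
  ]
}}

```text
time: 32.15
ee_pos: [0.6321, -0.0601, 0.1612]
tcp_rot: [[0.006, 1.0, 0.007], [-0.003, 0.007, -1.0], [-1.0, 0.006, 0.003]]
force: [0.5, -0.1, -0.5]
width: 0.0873
```

{"method": "step_arm", "body": {
  "rows": [
    [-0.2,-0.6,1,0,0,0,-1],
    [-0.2,-0.6,1,0,0,0,-1],
    [-0.2,-0.6,1,0,0,0,-1],
    [-0.2,-0.6,1,0,0,0,-1],
    [-0.2,-0.6,1,0,0,0,-1],
    [-0.2,-0.6,1,0,0,0,-1],
    [-0.2,-0.6,1,0,0,0,-1],
    [-0.2,-0.6,1,0,0,0,-1]
  ]
}}

```text
time: 33.15
ee_pos: [0.4839, -0.3095, 0.2098]
tcp_rot: [[0.005, 1.0, 0.009], [-0.001, 0.009, -1.0], [-1.0, 0.005, 0.001]]
force: [1.1, -0.1, -0.2]
width: 0.0873
```

```bash
python3 - <<'E'
from seg import *
np.set_printoptions(precision=4,suppress=True)
im=shot('top','t18.png'); s=shot('side','s18.png')
cv2.imwrite('pics/t18z.png',cv2.resize(im[115:175,225:395,::-1],None,fx=4.6,fy=6,interpolation=cv2.INTER_CUBIC))
cv2.imwrite('pics/s18z.png',cv2.resize(s[150:280,180:320,::-1],None,fx=5,fy=4.6,interpolation=cv2.INTER_CUBIC))
for n in ('top','side'):
  for i in range(4): print(n,[np.round(proj(n,[.6282+.00045*i,.1398-.066*i,z]),1) for z in (.016,.076)])
E
```

```text
top [array([265.2, 146.3]), array([261.6, 138.1])]
top [array([295.3, 145.7]), array([293.9, 137.4])]
top [array([325.2, 145. ]), array([326.2, 136.7])]
top [array([355.1, 144.4]), array([358.3, 136. ])]
side [array([225.6, 238.7]), array([221.5, 218. ])]
side [array([243.7, 220. ]), array([240.8, 199.6])]
side [array([260.1, 203.1]), array([258., 183.])]
side [array([275. , 187.8]), array([273.6, 168.1])]
```

View pics/t18z.png

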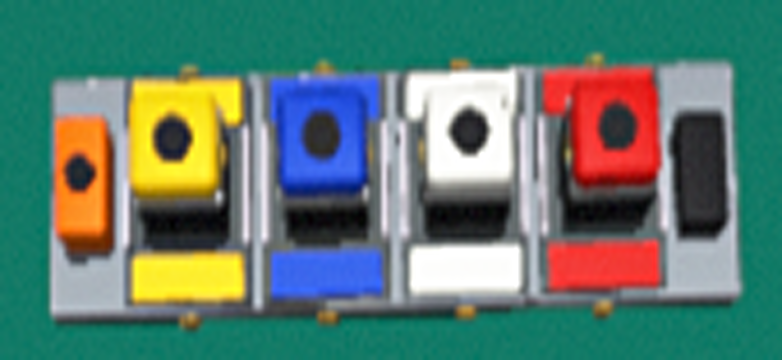

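View pics/s18z.png

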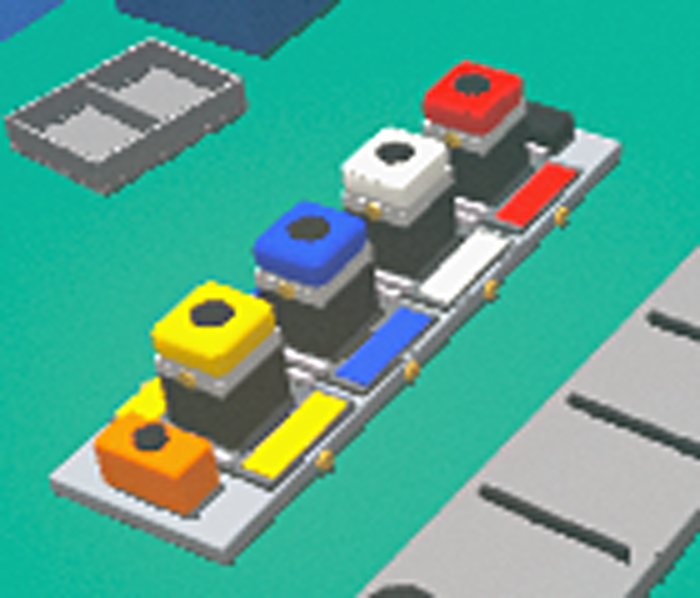

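```bash
python3 - <<'E'
from h import *
a=cv2.imread('pics/top0.png'); s=arm.state(); print(s['time'],abs(s['joint_velocities']).max())
b=cv2.imread('pics/t18.png'); im=shot('top','t19.png')
print(cv2.absdiff(b,im[:,:,::-1].copy())[115:175,225:395].max())
print(arm.close_job())
E
```

```text
33.25 0.20382926822049563
20
the job is handed in; nothing more can be done
None
```

All four modules are in their matching nests, loaded in order from the plug end: yellow, blue, white, then red. I handed the job in at about 33 s of the 96 s allowed.

- **Setting down:** each module was lowered in small steps until it touched, with about 4 to 6 N of contact force, before I opened the fingers. It was then left standing with the gripper clear.
- **Position:** the last top and side pictures show all four upright on the right nests. The centre dots are within about 1 mm of where I estimated the nest middles to be, and the gripper held to within about 0.1° of the row's direction.
- **Standing still:** two top pictures taken close together showed no movement, only picture noise. The arm was parked away from the modules.
- **Disagreement:** the cameras differed by about 1 to 2.5 mm in absolute position, with the wrist camera off by about 2.4 mm in x. I placed the modules using offsets within single pictures and a compromise between the cameras, so the "within 1 mm" figure depends on that correction.

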